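Set a pan on the warmer and click the dial on one step

ROBOT

A 7-joint arm with a two-finger parallel gripper is mounted at the origin on the work surface. World frame = base frame: x ahead of the robot, y to its left, z up, the work surface at z = 0. Lengths are in m, angles in rad, forces in N, time in s.
With the tool pointing down it reaches from about 0.425 to 0.825 m from the base axis. Payload 3.6 kg.
Tool frame: the origin (TCP) lies midway between the tips of the shut fingers; the grasp point (between the pads) lies 19 mm behind it; z points along the fingers, y is the line along which they close (so a half turn about z gives the same grasp; the last joint's range is limited). The gripper opens to 93 mm and grips with 3 to 60 N. Pads are 15 mm wide; open, the fingers measure 128 mm over their backs; the gripper's body (75 mm by 188 mm) begins 65 mm behind the grasp point.
Start: joints at [-1.135, 0.615, -0.013, 1.423, 0.008, 1.103, -0.04], TCP at [0.29, 0.582, 0.219] pointing down, gripper open.
Joint ranges: [-3.12, 3.12], [-0.3, 2.06], [-1.34, 1.32], [0.26, 2.42], [-1.36, 4.5], [0.01, 1.98], [-2.84, 2.84]. Speed limits (rad/s): [2.79, 2.79, 3.14, 3.14, 3.14, 3.14, 3.14].

INTERFACE

Orientations are given as [roll, pitch, yaw] about the fixed x, y, z axes, in that order (R = Rz(yaw) Ry(pitch) Rx(roll)).
In Python, from station import ctrl gives the robot as it stands.
- The arm moves only by the tool move_arm, never from a script. Its argument "steps" is text: rows parted by semicolons, each of 4 numbers parted by spaces: the shift along the tool's x, y, z in m, then the turn about the tool's z in degrees. In form: tx ty tz yaw; .... A call has 1 to 12 rows; each row is the pose to reach, as a shift and turn from the pose commanded when the call began, along the tool's axes at that moment; what a row does not reach only later rows make up. A row lasts 1/12 s, in which the tool goes at most 41.7 mm and 7.16 degrees, less where a joint would pass 70% of its speed; a pose out of reach is approached as far as the arm can. A call with a gripper value outside its range is refused whole. "jaw" is the finger opening in m, from 0 to 0.093, set as the call begins (left out, the last holds). The fingers move at their own pace and stop on an object; "force" is the grip in N (left out, the last holds). Time passes only in rows, so rows that repeat a pose let the fingers close. It gives the time, the measured TCP pose, the force, the opening and the grip force at its end, in the units of the state.
- ctrl.state(): the state, without advancing time (a new reading comes with each control period).
- ctrl.snapshot(name): name is "scene" or "top" or "wrist"; returns a dict with "img" (420x560x3 uint8, red, green, blue), "K" (3x3 intrinsics, pixels), "dist_coeffs" ([k1, k2, p1, p2, k3] as OpenCV has them; the pictures are not rectified), "xyz" and "attitude" of the camera in the world; the wrist camera has in their place "hand_eye" (4x4, takes a point from camera to tool coordinates, whose origin is the TCP and whose axes are the flange's). Camera axes: x right, y up, looking along -z (the intrinsics and any distortion apply to the point x, -y, -z); pixel columns grow to the right and rows downward; lengths in m; the calibration is good to about 2 mm. A picture is of the moment at which its call begins: read the wrist's pose just before it. There is no depth.
- ctrl.sign_off(): hands the job in; it is judged then, once.
The state is a dict: "time": time; "joints": joint angles; "dq": joint speeds; "tau": joint torques, N m; "tcp_pos": TCP position; "tcp_rot": TCP orientation; "ft_force": force on the tool from outside, world axes, zero at the start; "ft_torque": the same for the moment, N m; "width": finger opening in m; "grasp_force": force on a finger pad.
Only numpy, scipy, OpenCV 4.12 (cv2) and the standard library are available. Lean on these libraries where they do the work, as an engineer would, in place of code of your own. Each camera call takes 0.05 s, during which the arm holds its last target. There are 200 camera calls.

TASK

Push the lidded pan along the warming tray until it is fully home against the tray's back stop, only pushing it and never lifting it. Then, with fingertip friction on its knurled rim, turn the wide thermostat dial clockwise (seen from above) by just one click from off, so that it rests in the middle setting; do not let it run on towards the third setting. Leave the other things on the counter alone.

Things in the scene. Friction and masses are not known exactly. Their poses are not given: they have to be found in the camera images.
- tray: Fixed warming tray, left or right of the thermostat: dark deck 280 mm long (x), 150 mm wide (y), deck 35 mm above the counter. Origin at the underside's centre; x runs along the guides to the back stop, z up. Rails along x, 118 mm apart inside, stand 12 mm above the deck; the back stop across the far end has its inner face at x = +130 mm and stands 30 mm above the deck. Near end open.
- pan_center (a point): Centre of the loose closed pan (aluminium, steel lid, black lid knob 22 mm high), half-way up its 60 mm, 30 mm above the deck it stands on. 176 mm long (its x, along the rails), 108 mm wide, straight walls, 0.3 to 0.55 kg, slides with a few newtons. Starts 57 to 92 mm short of the stop; home, this point is at tray x = +42 mm.
- thermostat: Fixed grey box, 170 mm (x) by 160 mm (y), flat top 55 mm above the counter, dial centred on top; origin at the underside's centre, z up, x away from the robot when straight (turned up to 17 degrees). White strokes on the top round the dial mark the settings, growing clockwise: short (off), medium (middle, in +x), long (third).
- dial_center (a point): Centre of the dial, on its upright axis, half-way up its rim; axes as the box, not turning. The dial is a black disc with a light top, 92 mm in diameter, 26 mm high (13 mm above and below this point), round upright finely knurled rim, too wide to take hold of, its underside 2 mm above the box top; about 35 mm of flat top lie beside the rim all round.
- dial_mark (a point): White tip, at the edge of the dial's flat top, of its black pointer line, 43 mm from the axis; it turns with the dial and points at the stroke of the present setting.
- dial (a joint): Dial angle, rad, growing clockwise from above; stops at 0 and 1.4. A spring detent rests it at 0 (off, the start), 0.7 (middle) or 1.4 (third) and tips over at 0.35 and 1.05: let go between 0.4 and 0.9 it clicks to 0.7 by itself. Turning takes up to 0.06 N m, 1.3 N along the rim: a fingertip pressed on the rim with about 6 N and moved along the tangent carries it round.
- shaker: Bystander, to be left alone: steel salt shaker, 44 mm wide, 84 mm tall. Origin at its underside's centre.
- mug: Bystander, to be left alone: white mug with a handle, 80 mm wide, 85 mm tall. Origin at its underside's centre.
- jar: Bystander, to be left alone: amber glass jar, 68 mm wide, 95 mm tall. Origin at its underside's centre.
- bowl: Bystander, to be left alone: small steel bowl, 130 mm wide, 50 mm tall. Origin at its underside's centre.
- timer: Bystander, to be left alone: round white kitchen timer, 64 mm wide, 47 mm tall. Origin at its underside's centre.
- spoon: Bystander, to be left alone: steel spoon lying on the counter, about 200 mm long. Origin at its underside's centre.
- can: Bystander, to be left alone: metal can, 74 mm wide, 110 mm tall. Origin at its underside's centre.
Mind the look-alikes: they are no part of the job. Leave any pink look-alike of the part that bears pan_center alone. Leave any purple look-alike of the thermostat alone.

How it is judged:
By the outcome, as a careful person would: the job done as asked, in the order asked, and still so for the second after the job is handed in, with the robot touching nothing.
It also fails if it takes over 54 s, if anything falls off the work surface, if the arm or the gripper's body presses on something with over 40 N, if the wrist force passes 120 N, or if a joint passes its speed limit or range.

## Working session

There is one attempt and no reset: what is moved stays moved. The work goes in short steps, Python scripts to look and compute and a tool call to move; the robot and the scene stay as the last step left them, time stands still between calls to the robot, and variables do not carry over. Pictures are saved under pics/ and viewed, at most 10 in all, crops included, and the job is handed in when it is done.

Besides the shell and the picture viewer there is one more tool, called after ">>>" as name(argument=value, ...) on one line, values as JSON. move_arm: Moves the arm, as the interface text tells. Its arguments: {"type":"object","properties":{"steps":{"type":"string"},"jaw":{"type":"number"},"force":{"type":"number"}},"required":["steps"]}

```bash
mkdir -p pics; ls
cat > h.py <<'E'
import numpy as np,cv2
from scipy.spatial.transform import Rotation as R
from station import ctrl
def T_cam(s,st=None):
    T=np.eye(4)
    if 'hand_eye' in s:
        T[:3,:3]=R.from_euler('xyz',st['tcp_rot']).as_matrix();T[:3,3]=st['tcp_pos'];return T@np.array(s['hand_eye'])
    a=np.array(s['attitude']); T[:3,:3]=R.from_euler('xyz',a).as_matrix() if a.size==3 else a.reshape(3,3)
    T[:3,3]=s['xyz'];return T
def onplane(s,T,px,z):
    p=cv2.undistortPoints(np.array(px,float).reshape(-1,1,2),np.array(s['K']),np.array(s['dist_coeffs'])).reshape(-1,2)
    d=np.c_[p[:,0],-p[:,1],-np.ones(len(p))]@T[:3,:3].T
    o=T[:3,3];return o+d*((z-o[2])/d[:,2])[:,None]
def proj(s,T,P):
    Q=(np.atleast_2d(P)-T[:3,3])@T[:3,:3]; Q=Q*[1,-1,-1]
    return cv2.projectPoints(Q,np.zeros(3),np.zeros(3),np.array(s['K']),np.array(s['dist_coeffs']))[0].reshape(-1,2)
E
python3 - <<'E'
from h import *
import pickle
st=ctrl.state();print(st)
for n in['scene','top','wrist']:
    s=ctrl.snapshot(n);pickle.dump((s,st),open(n+'.pkl','wb'));cv2.imwrite(f'pics/{n}0.png',s['img'][...,::-1])
    print(n,{k:v for k,v in s.items() if k!='img'})
E
```

```text
pics
{'time': 0.0, 'joints': array([-1.13551051,  0.61590699, -0.01263855,  1.42486924,  0.00807249,
        1.10338716, -0.04040622]), 'dq': array([ 0.00195915,  0.00152165,  0.00153986,  0.00125353, -0.00104461,
       -0.00079941,  0.00044331]), 'tau': array([-1.41128535e-04, -4.58942342e+01,  2.09253221e-01, -1.65738755e+01,
       -6.09710882e-02,  2.06555187e-02,  2.42326769e-04]), 'tcp_pos': array([0.28923272, 0.58123399, 0.21749886]), 'tcp_rot': array([-3.13907099e+00, -1.87357572e-06,  2.67987261e+00]), 'ft_force': array([-0.2636765 ,  0.45600216,  0.43758245]), 'ft_torque': array([ 0.00602797,  0.02548527, -0.01585615]), 'grasp_force': 0.0, 'width': 0.0930788410013369}
scene {'K': array([[539.38435452,   0.        , 278.14430241],
       [  0.        , 539.38435452, 202.45825724],
       [  0.        ,   0.        ,   1.        ]]), 'dist_coeffs': array([-0.07921038,  0.        ,  0.        ,  0.        ,  0.        ]), 'xyz': array([1.50919699, 0.54852216, 0.90220324]), 'attitude': array([ 0.95169072, -0.01670556,  2.08038687])}
top {'K': array([[390.80641284,   0.        
[... 234 characters left out ...]
9, -0.01012467,  1.2870835 ]), 'attitude': array([ 0.10729154, -0.00853609, -1.54773469])}
wrist {'K': array([[340.74041114,   0.        , 278.63105298],
       [  0.        , 340.74041114, 210.32841992],
       [  0.        ,   0.        ,   1.        ]]), 'dist_coeffs': array([-0.00930235,  0.        ,  0.        ,  0.        ,  0.        ]), 'hand_eye': array([[-3.47232618e-04,  9.59104674e-01,  2.83051417e-01,
         7.92681537e-02],
       [ 9.99999936e-01,  3.55979869e-04,  2.05285672e-05,
        -1.81413093e-04],
       [-8.10715615e-05,  2.83051406e-01, -9.59104736e-01,
        -1.66231430e-01],
       [ 0.00000000e+00,  0.00000000e+00,  0.00000000e+00,
         1.00000000e+00]])}
```

View pics/top0.png

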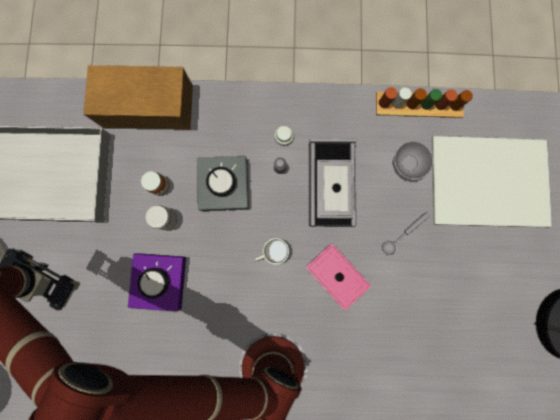

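View pics/scene0.png

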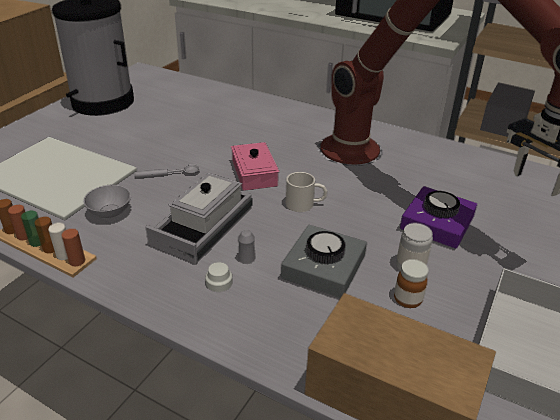

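The real pan is the aluminium one in the dark tray at top-view px (337,187); its look-alike is the pink one at (340,277). The real thermostat is the grey box at (221,182); its look-alike is the purple one at (153,283). I'll check both choices in one enlarged crop.

Run:
```python
from h import *
import pickle
s,_=pickle.load(open('top.pkl','rb'));im=s['img'][...,::-1]
T=T_cam(s);print(T[:3,:3].round(3))
c=im[130:235,190:365];cv2.imwrite('pics/crop1.png',cv2.resize(c,None,fx=4.5,fy=4.5,interpolation=cv2.INTER_CUBIC))
g=cv2.cvtColor(np.ascontiguousarray(im),cv2.COLOR_BGR2GRAY)
for p,z in[((221,182),.083),((337,187),.1),((332,183),.035),((153,283),.083),((340,277),.05)]:print(p,onplane(s,T,[p],z).round(3))
```

```text
[[ 0.023  0.994 -0.107]
 [-1.     0.024  0.006]
 [ 0.009  0.107  0.994]]
(221, 182) [[0.579 0.175 0.083]]
(337, 187) [[ 0.569 -0.185  0.1  ]]
(332, 183) [[ 0.592 -0.178  0.035]]
(153, 283) [[0.263 0.37  0.083]]
(340, 277) [[ 0.292 -0.204  0.05 ]]
```

View pics/crop1.png

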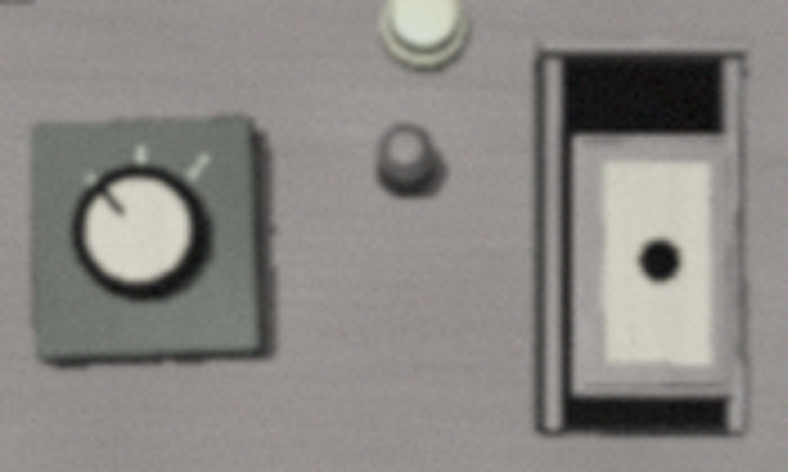

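The crop shows the grey thermostat with its pointer at the short stroke (104,190). The aluminium pan is in the dark tray with its gap and stop at the far end (crop y 55–135). Both choices are confirmed.

```bash
cat >> h.py <<'E'
def rel(st,p,yawdeg):
    Rm=R.from_euler('xyz',st['tcp_rot']).as_matrix()
    d=Rm.T@(np.array(p)-st['tcp_pos']); dy=-(yawdeg-np.degrees(st['tcp_rot'][2])); return d.round(4),round((dy+180)%360-180,1)
E
python3 - <<'E'
from h import *
import pickle
s,_=pickle.load(open('top.pkl','rb'));T=T_cam(s)
f=lambda p,z:onplane(s,T,np.array(p)/4.5+[190,130]-.4,z)
r=f([[563,60],[566,428],[724,60],[727,430]],.047);print('rails\n',r.round(4))
print('yaw',np.degrees(np.arctan2(r[0::2,1]-r[1::2,1],r[0::2,0]-r[1::2,0])))
print('stop top',f([[640,53]],.065),'near deck end',f([[640,430]],.035))
print('pan',f([[572,135],[730,135],[572,395],[728,395]],.095).round(4),'knob',f([[660,260]],.117))
im=s['img'];m=(im.min(2)>160).astype('u1');m[:, :200]=0;m[:,240:]=0;m[:160]=0;m[:205]=m[:205];m[205:]=0
m=cv2.morphologyEx(m,cv2.MORPH_CLOSE,np.ones((5,5)))
c=max(cv2.findContours(m,0,2)[0],key=cv2.contourArea);(x,y),rr=cv2.minEnclosingCircle(c);print(x,y,rr);print('dial',onplane(s,T,[[x,y]],.083))
print('box',f([[36,123],[248,118],[260,350],[42,358]],.055).round(4))
st=ctrl.state()
for p,y in[((.5,.15,.22),180),((.425,-.18,.22),180)]:print(rel(st,p,y))
E
```

```text
rails
 [[ 0.7206 -0.1192  0.047 ]
 [ 0.4544 -0.1249  0.047 ]
 [ 0.7238 -0.236   0.047 ]
 [ 0.4556 -0.239   0.047 ]]
yaw [1.24154363 0.65097291]
stop top [[ 0.72225676 -0.17253052  0.065     ]] near deck end [[ 0.45494551 -0.17893482  0.035     ]]
pan [[ 0.6543 -0.1219  0.095 ]
 [ 0.6572 -0.2315  0.095 ]
 [ 0.4741 -0.1243  0.095 ]
 [ 0.4765 -0.2307  0.095 ]] knob [[ 0.56491681 -0.18031185  0.117     ]]
220.22682189941406 180.743896484375 10.9723482131958
dial [[0.58242809 0.17725105 0.083     ]]
box [[0.663  0.2577 0.055 ]
 [0.6702 0.1062 0.055 ]
 [0.5038 0.0921 0.055 ]
 [0.4945 0.2455 0.055 ]]
(array([-0.3808, -0.2924, -0.0017]), np.float64(-26.5))
(array([-0.4607, -0.6212, -0.001 ]), np.float64(-26.5))
```

>>> move_arm(steps="-0.03 -0.023 0 -2; -0.063 -0.049 0 -5; -0.095 -0.073 0 -8; -0.127 -0.097 0 -10; -0.159 -0.122 0 -12; -0.19 -0.146 0 -14; -0.222 -0.17 0 -16; -0.254 -0.195 0 -18; -0.286 -0.22 0 -20; -0.318 -0.244 0 -22; -0.35 -0.268 0 -24; -0.381 -0.292 0 -26.5", jaw=0.05)

```text
time: 1.15
tcp_pos: [0.5011, 0.1487, 0.2186]
tcp_rot: [-3.141, -0.0, -3.139]
ft_force: [0.9, 0.4, 0.5]
width: 0.0497
grasp_force: 0.0
```

Run:
```python
from h import *
st=ctrl.state();print(st['time'],st['tcp_pos'],st['tcp_rot'],st['joints'],rel(st,(.44,-.178,.2),181))
```

```text
1.15 [0.50109336 0.14865204 0.21858582] [-3.14137802e+00 -1.49141418e-04 -3.13921014e+00] [-0.26992898  0.41892589 -0.08681033  1.78847487  0.04399423  0.93626768
  1.19781526] (array([ 0.0619, -0.3265,  0.0187]), np.float64(-0.9))
```

>>> move_arm(steps="0.006 -0.034 0 0; 0.013 -0.069 0 0; 0.02 -0.104 0 0; 0.027 -0.139 0 0; 0.034 -0.174 0 0; 0.041 -0.209 0 0; 0.048 -0.245 0 0; 0.055 -0.28 0 -0.5; 0.062 -0.315 0 -1; 0.062 -0.327 0 -1; 0.062 -0.327 0 -1")

```text
time: 2.07
tcp_pos: [0.4377, -0.1807, 0.2186]
tcp_rot: [-3.139, -0.0, -3.131]
ft_force: [-0.7, 0.3, 0.2]
width: 0.0503
grasp_force: 0.0
```

Run:
```python
from h import *
st=ctrl.state();s=ctrl.snapshot('wrist');cv2.imwrite('pics/w1.png',s['img'][...,::-1]);T=T_cam(s,st)
print(st['time'],st['tcp_pos'],st['tcp_rot'],st['joints'])
print(proj(s,T,[[.475,-.124,.095],[.475,-.231,.095],[.477,-.178,.035],[.44,-.178,.06]]))
```

```text
2.0667 [ 0.43767865 -0.18066432  0.21857162] [-3.13945879e+00 -4.37777863e-04 -3.13146138e+00] [ 0.3475709   0.34370536 -0.00500708  1.91538461  0.00497444  0.88218583
  1.92062454]
[[340.56657842 243.67213742]
 [223.36793783 242.50274838]
 [281.09888747 224.05081814]
 [281.6619654  196.52051535]]
```

View pics/w1.png

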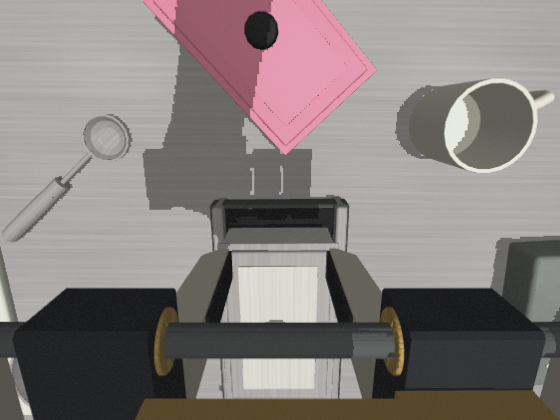

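The wrist view shows the pan's near face at rows 229–249, centred on column 281, midway between the fingers and clear ahead of them. I'll lower the fingers behind it.

>>> move_arm(steps="0 0 0.035 0; 0 0 0.07 0; 0 0 0.105 0; 0 0 0.135 0; 0 0 0.155 0; 0 0 0.16 0; 0 0 0.16 0")

```text
time: 2.7
tcp_pos: [0.4385, -0.1739, 0.0575]
tcp_rot: [3.139, -0.003, -3.12]
ft_force: [-0.3, 0.7, 0.9]
width: 0.0499
grasp_force: 0.0
```

>>> move_arm(steps="-0.01 0 0 0; -0.02 0 0 0; -0.028 0 0 0; -0.034 0 0 0; -0.04 0 0 0; -0.045 0 0 0; -0.05 0 0 0; -0.055 0 0 0; -0.06 0 0 0; -0.065 0 0 0; -0.07 0 0 0; -0.075 0 0 0")

```text
time: 3.7
tcp_pos: [0.5142, -0.175, 0.0586]
tcp_rot: [-3.142, -0.0, -3.123]
ft_force: [-2.3, -0.5, 2.6]
width: 0.05
grasp_force: 1.3
```

>>> move_arm(steps="-0.003 0 0 0; -0.006 0 0 0; -0.009 0 0 0; -0.012 0 0 0; -0.015 0 0 0; -0.015 0 0 0")

```text
time: 4.2
tcp_pos: [0.5302, -0.1745, 0.0586]
tcp_rot: [-3.141, 0.002, -3.123]
ft_force: [-0.2, -0.7, -0.5]
width: 0.0501
grasp_force: 0.1
```

>>> move_arm(steps="-0.003 0 0 0; -0.006 0 0 0; -0.009 0 0 0; -0.009 0 0 0")

```text
time: 4.53
tcp_pos: [0.5391, -0.1744, 0.0586]
tcp_rot: [-3.141, 0.002, -3.123]
ft_force: [0.2, -0.2, -0.5]
width: 0.0502
grasp_force: 0.1
```

>>> move_arm(steps="-0.003 0 0 0; -0.006 0 0 0; -0.009 0 0 0; -0.012 0 0 0")

```text
time: 4.87
tcp_pos: [0.5393, -0.1744, 0.0579]
tcp_rot: [3.139, -0.023, -3.124]
ft_force: [-21.0, 1.2, 16.0]
width: 0.0501
grasp_force: 10.6
```

Run:
```python
from h import *
st=ctrl.state();s=ctrl.snapshot('top');im=s['img'][...,::-1]
c=im[130:235,190:365];cv2.imwrite('pics/crop2.png',cv2.resize(c,None,fx=4.5,fy=4.5,interpolation=cv2.INTER_CUBIC))
print(st['tcp_pos'],st['ft_force'])
```

```text
[ 0.53929536 -0.17439838  0.05788701] [-21.02699517   1.18526335  15.97976272]
```

View pics/crop2.png

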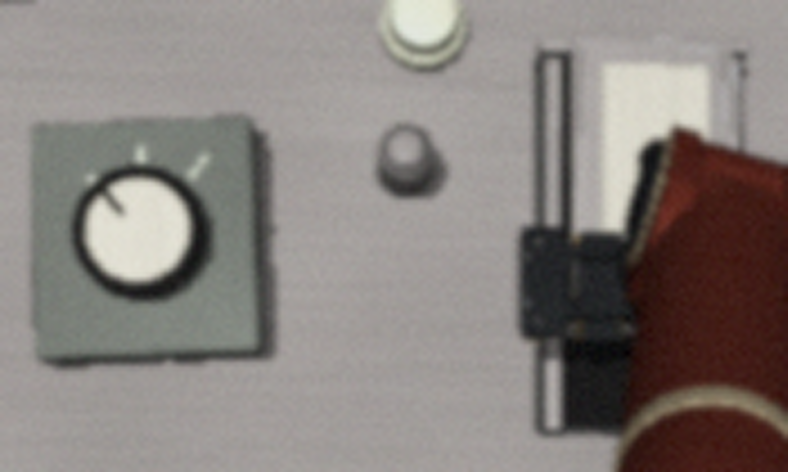

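The pan is up against the stop: the push force jumped to 21 N with no further motion, and the far gap has gone in the view. I'll back off and rise.

>>> move_arm(steps="0.01 0 0 0; 0.03 0 0 0; 0.055 0 0 0; 0.055 0 -0.04 0; 0.055 0 -0.08 0; 0.055 0.02 -0.12 0; 0.05 0.05 -0.15 0; 0.04 0.085 -0.15 5; 0.03 0.12 -0.15 12; 0.03 0.155 -0.15 19; 0.03 0.19 -0.15 26; 0.03 0.225 -0.15 33", jaw=0)

```text
time: 5.92
tcp_pos: [0.5167, 0.0524, 0.2092]
tcp_rot: [3.139, 0.002, 2.578]
ft_force: [1.3, -0.6, 0.4]
width: 0.0008
grasp_force: 0.0
```

Run:
```python
from h import *
st=ctrl.state();s=ctrl.snapshot('top');im=s['img'][...,::-1];T=T_cam(s)
a=cv2.resize(im[130:235,300:365],None,fx=5,fy=5,interpolation=cv2.INTER_CUBIC)
s2=ctrl.snapshot('scene');b=cv2.resize(s2['img'][160:270,140:280,::-1],None,fx=3,fy=3,interpolation=cv2.INTER_CUBIC)
o=np.zeros((525,760,3),'u1');o[:,:325]=a;o[:330,330:750]=b;cv2.imwrite('pics/c3.png',o)
print(st['time'],st['tcp_pos'],st['tcp_rot'],st['joints'],rel(st,(.5,.16,.2),90))
```

```text
5.9167 [0.51673876 0.05236178 0.20922592] [3.13933470e+00 2.17356902e-03 2.57824676e+00] [-0.22838734  0.42310865  0.12282694  1.81736342 -0.06466794  0.90184917
  0.93113772] (array([0.0717, 0.082 , 0.0093]), np.float64(57.7))
```

View pics/c3.png

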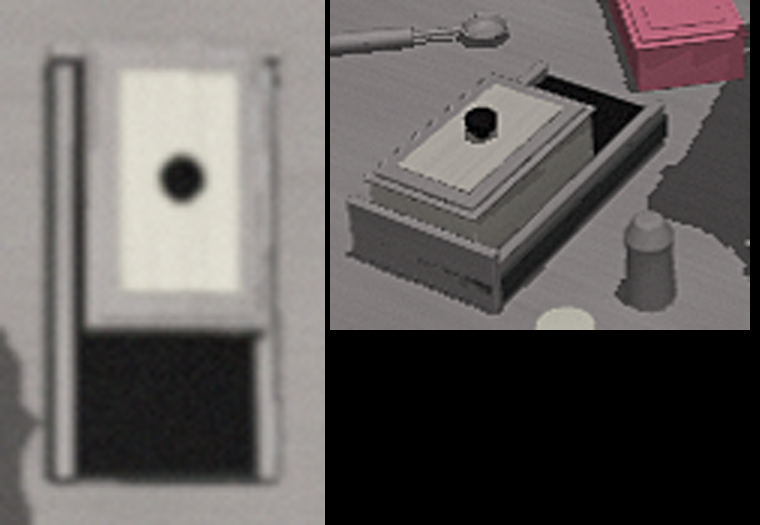

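The pan is flush with the back stop, with the clear deck behind it and everything else undisturbed. I'll move on to the dial.

Run:
```python
from h import *
print(rel(ctrl.state(),(.495,.154,.2),105))
```

```text
(array([0.067 , 0.0694, 0.0094]), np.float64(43.7))
```

>>> move_arm(steps="0.01 0.01 0 6; 0.02 0.02 0 12; 0.03 0.03 0 18; 0.04 0.04 0 24; 0.05 0.05 0 30; 0.06 0.06 0.005 36; 0.067 0.069 0.009 42; 0.067 0.069 0.009 43.7; 0.067 0.069 0.009 43.7")

```text
time: 6.77
tcp_pos: [0.4959, 0.1443, 0.1997]
tcp_rot: [3.141, 0.001, 1.824]
ft_force: [-0.2, 0.6, -0.2]
width: 0.0004
grasp_force: 0.0
```

Run:
```python
from h import *
st=ctrl.state();s=ctrl.snapshot('wrist');T=T_cam(s,st);im=np.ascontiguousarray(s['img'][...,::-1])
print(st['tcp_pos'],st['tcp_rot'])
t=np.linspace(0,2*np.pi,200)
for q in proj(s,T,np.c_[.582+.046*np.cos(t),.177+.046*np.sin(t),.083+0*t]):cv2.circle(im,tuple(int(v) for v in q),0,(0,0,255),-1)
cv2.imwrite('pics/w2.png',im)
```

```text
[0.4958932  0.14427783 0.19972186] [3.14075416e+00 6.30830816e-04 1.82403836e+00]
```

View pics/w2.png

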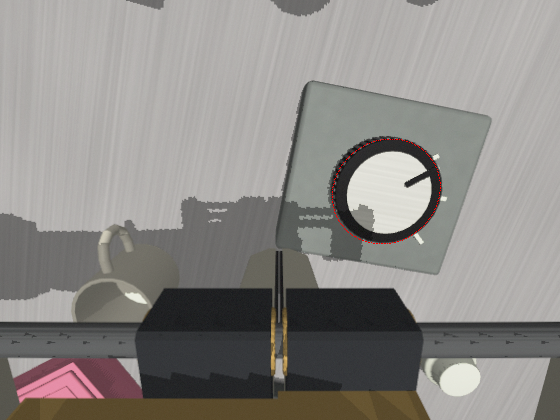

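The overlaid circle (red) fits the dial, centred near (387,190) with the pointer at off, so centre (0.582, 0.177) is good. I'll descend beside the rim.

Run:
```python
from h import *
st=ctrl.state();print(rel(st,(.5047,.1563,.066),105))
```

```text
(array([0.0106, 0.0115, 0.1339]), np.float64(-0.5))
```

>>> move_arm(steps="0.005 0.005 0.03 0; 0.01 0.01 0.06 -0.5; 0.011 0.011 0.09 -0.5; 0.011 0.011 0.115 -0.5; 0.011 0.011 0.13 -0.5; 0.011 0.011 0.134 -0.5; 0.011 0.011 0.134 -0.5")

```text
time: 7.4
tcp_pos: [0.5035, 0.156, 0.0651]
tcp_rot: [-3.14, 0.001, 1.829]
ft_force: [0.9, -0.2, 1.3]
width: 0.0003
grasp_force: 0.0
```

>>> move_arm(steps="0 0.004 0 0; 0 0.007 0 0; 0 0.009 0 0; 0 0.011 0 0; 0 0.012 0 0; 0 0.012 0 0")

```text
time: 7.9
tcp_pos: [0.5154, 0.1609, 0.0661]
tcp_rot: [3.141, -0.0, 1.83]
ft_force: [-0.4, -0.3, 0.3]
width: 0.0005
grasp_force: 0.0
```

>>> move_arm(steps="0 0.001 0 0; 0 0.002 0 0; 0 0.003 0 0; 0 0.003 0 0")

```text
time: 8.23
tcp_pos: [0.518, 0.1614, 0.0656]
tcp_rot: [3.141, 0.0, 1.83]
ft_force: [0.6, 0.1, 0.5]
width: 0.0004
grasp_force: 0.0
```

>>> move_arm(steps="0 0.001 0 0; 0 0.002 0 0; 0 0.002 0 0")

```text
time: 8.48
tcp_pos: [0.52, 0.1619, 0.0656]
tcp_rot: [3.141, 0.0, 1.83]
ft_force: [-0.1, -1.1, 0.3]
width: 0.0004
grasp_force: 0.0
```

>>> move_arm(steps="0 0.001 0 0; 0 0.002 0 0; 0 0.002 0 0")

```text
time: 8.73
tcp_pos: [0.5219, 0.1624, 0.0657]
tcp_rot: [3.141, 0.0, 1.83]
ft_force: [0.1, 0.2, 0.6]
width: 0.0004
grasp_force: 0.0
```

>>> move_arm(steps="0 0.001 0 0; 0 0.001 0 0")

```text
time: 8.9
tcp_pos: [0.5228, 0.1626, 0.0656]
tcp_rot: [3.141, 0.0, 1.83]
ft_force: [0.2, -0.4, -0.9]
width: 0.0005
grasp_force: 0.0
```

>>> move_arm(steps="0 0.001 0 0; 0 0.001 0 0")

```text
time: 9.07
tcp_pos: [0.5238, 0.163, 0.0657]
tcp_rot: [3.141, 0.0, 1.83]
ft_force: [0.2, -0.9, 0.2]
width: 0.0006
grasp_force: 0.0
```

>>> move_arm(steps="0 0.001 0 0; 0 0.002 0 0; 0 0.002 0 0")

```text
time: 9.32
tcp_pos: [0.5249, 0.1632, 0.0655]
tcp_rot: [-3.14, -0.0, 1.83]
ft_force: [-1.4, -0.5, 0.9]
width: 0.0006
grasp_force: 0.8
```

>>> move_arm(steps="0 0.001 0 0; 0 0.002 0 0; 0 0.002 0 0")

```text
time: 9.57
tcp_pos: [0.525, 0.1632, 0.0654]
tcp_rot: [-3.136, -0.0, 1.83]
ft_force: [-4.6, -1.0, 4.6]
width: 0.0007
grasp_force: 2.9
```

>>> move_arm(steps="0 0.001 0 0; 0 0.001 0 0")

```text
time: 9.73
tcp_pos: [0.525, 0.1633, 0.0653]
tcp_rot: [-3.134, -0.001, 1.83]
ft_force: [-6.5, -1.3, 5.9]
width: 0.0005
grasp_force: 3.6
```

>>> move_arm(steps="0.0029 0.0008 0 3; 0.0057 0.0011 0 6; 0.0086 0.0016 0 9; 0.0114 0.0022 0 12; 0.0142 0.0029 0 15; 0.017 0.0038 0 18; 0.017 0.0038 0 18")

```text
time: 10.32
tcp_pos: [0.5233, 0.1827, 0.0652]
tcp_rot: [-3.132, 0.0, 1.516]
ft_force: [-7.5, 0.5, 6.5]
width: 0.0004
grasp_force: 4.1
```

```bash
cat > mk.py <<'E'
from h import *
def mark(n):
    s=ctrl.snapshot('top');im=s['img'][...,::-1]
    cv2.imwrite(n,cv2.resize(im[155:210,195:250],None,fx=8,fy=8,interpolation=cv2.INTER_CUBIC))
    s=ctrl.snapshot('scene');cv2.imwrite(n[:-4]+'s.png',cv2.resize(s['img'][220:300,270:380,::-1],None,fx=5,fy=5,interpolation=cv2.INTER_CUBIC))
E
python3 - <<'E'
from mk import *
mark('pics/d1.png')
st=ctrl.state();print(st['tcp_pos'],st['tcp_rot'],st['ft_force'],st['ft_torque'])
a=cv2.imread('pics/d1.png');b=cv2.imread('pics/d1s.png')[:, :350];o=np.zeros((440,790,3),'u1');o[:,:440]=a;o[:400,440:]=b;cv2.imwrite('pics/d1c.png',o)
E
```

```text
[0.52332925 0.18253523 0.06520865] [-3.13227029e+00  2.94587185e-05  1.51727248e+00] [-7.97413105 -0.63235343  5.78232193] [ 0.03930461  1.72729232 -0.02903792]
```

View pics/d1c.png

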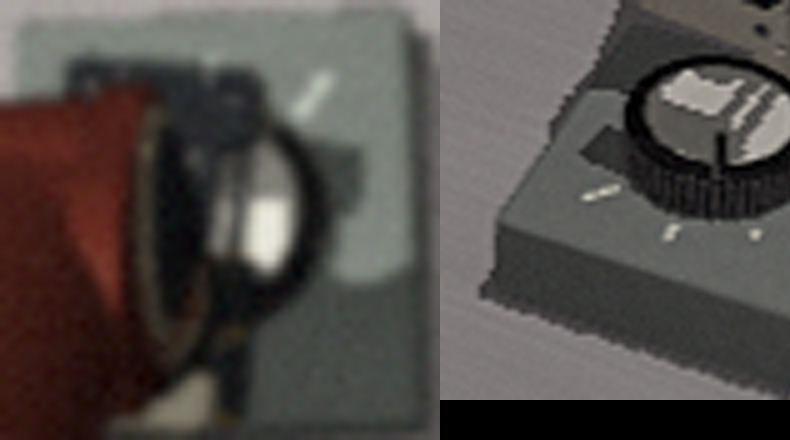

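The scene view shows the pointer tip (722,170) between the short stroke (755,233) and the medium one (672,232). The dial is following without slip, about 0.3 rad so far, so I'll continue to about 0.58 rad.

>>> move_arm(steps="0.0029 0.0001 0 3; 0.0057 0.0004 0 6; 0.0086 0.0008 0 9; 0.0114 0.0014 0 12; 0.0142 0.0021 0 15; 0.0142 0.0021 0 15")

```text
time: 10.92
tcp_pos: [0.527, 0.1993, 0.0651]
tcp_rot: [-3.133, -0.001, 1.256]
ft_force: [-6.3, 2.5, 4.0]
width: 0.0003
grasp_force: 3.8
```

Run:
```python
from mk import *
mark('pics/d2.png')
st=ctrl.state();print(st['tcp_pos'],st['tcp_rot'],st['ft_force'])
```

```text
[0.52684983 0.19891739 0.06516036] [-3.13318939e+00 -7.62396319e-04  1.25709175e+00] [-7.21489393  1.82119503  4.1746851 ]
```

View pics/d2s.png

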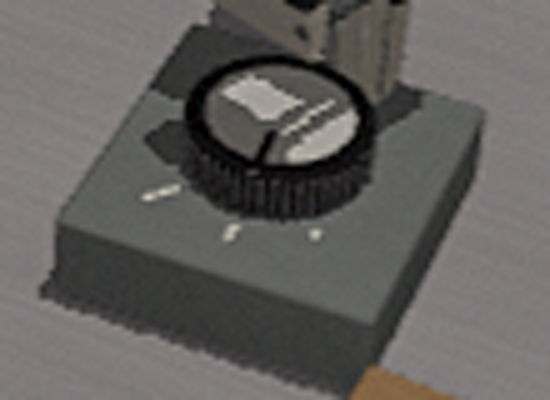

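The pointer (262,155) is now nearly at the medium stroke (233,232), well past the tip-over point. I'll release radially and rise.

>>> move_arm(steps="0 -0.005 0 0; 0 -0.015 0 0; 0 -0.025 0 0; 0 -0.03 -0.02 0; 0 -0.03 -0.055 0; 0 -0.03 -0.09 0; 0 -0.04 -0.125 0; 0 -0.06 -0.14 0; 0 -0.08 -0.14 0; 0 -0.08 -0.14 0")

```text
time: 11.85
tcp_pos: [0.4512, 0.2227, 0.2065]
tcp_rot: [-3.139, -0.003, 1.258]
ft_force: [-0.3, 0.2, -0.2]
width: 0.0005
grasp_force: 0.0
```

Run:
```python
from mk import *
st=ctrl.state();print(st['tcp_pos'],st['ft_force'])
s=ctrl.snapshot('scene');cv2.imwrite('pics/f.png',cv2.resize(s['img'][130:300,140:400,::-1],None,fx=3,fy=3,interpolation=cv2.INTER_CUBIC))
```

```text
[0.45124677 0.2227291  0.20653745] [-0.31865788  0.19767309 -0.20942945]
```

View pics/f.png

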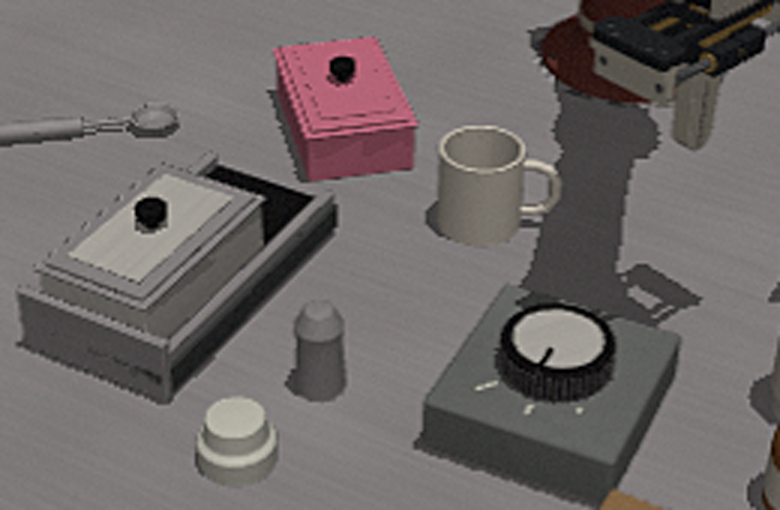

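The pointer (545,358) lines up with the medium stroke (529,409), the pan is home, and the gripper is clear of everything. I'll hand in the job.

```bash
python3 -c "
from station import ctrl
print(ctrl.sign_off())"
```

```text
the job is handed in; nothing more can be done
None
```

The job is handed in at about 12 s of the 54 s limit: the pan was pushed home against the back stop, then the dial was turned one click to the middle setting, and the nearby things in the final picture stand where they were.

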